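Weigh the carabiners on the pan balance

TASK

Weigh the purple carabiners on the balance. First take the glass jar off the rectangular pan and stand it upright in the open middle tier of the clear plastic stack behind the balance; then lay every carabiner in the rectangular pan, and only after that put steel weights in the round pan until the beam floats level. Keep weights you do not need off the balance, keep the jar upright throughout and leave the other gear on the shelf undisturbed.

Things in the scene. Friction and masses are not known exactly. Their poses are not given: they have to be found in the camera images.
- beam (a joint): Beam tilt, rad: 0 level, positive with the rectangular pan (+y) down; stops at +-0.12. Sprung to level: 60 g of difference tilts it about 0.06, 115 g or more puts it on its stop; settles in about 1 s. The pans stay horizontal and sink or rise 125 mm x tilt (at most 15 mm); where things lie in a pan does not matter. A pointer between the pans shows the tilt on a white scale.
- load_pan (a point): Centre of the floor (upper face) of the balance's rectangular steel pan, 190 mm (x) by 160 mm (y), rim 10 mm above the floor; on the balance's left (+y), 125 mm from the pivot. Axes: the balance's own, z up. About 75 mm above the table when level; a grey housing 44 mm high lies below, its scale plate's top at 130 mm. The jar stands here at the start.
- weight_pan (a point): Centre of the upper face of the floor of the balance's round steel pan, 140 mm in diameter with a rim standing 10 mm above the floor, on the balance's right (-y). Axes: the balance's own, z up. About 75 mm above the table when level.
- jar_center (a point): Empty glass jar with a steel lid, 62 mm in diameter, 95 mm high, 180 g, standing on the rectangular pan. Point: its centre, half-way up; z along its axis.
- tier_floor (a point): Centre of the inner floor of the middle tier: the open upper one of two stacked clear plastic tiers beyond the balance (120 mm along x, 150 mm along y outside, walls 3 mm). The floor is 69 mm above the table, the rim 98 mm. z up.
- carabiner0_center (a point): Purple anodized carabiner lying flat, a closed ring 76 mm long (its x), 44 mm wide (its y) and 12 mm thick (its z), bar 12 mm thick, about 60 g. Its two long sides are parallel over the middle 46 mm. Point: the centre of the ring, half-way up the thickness. It starts on the grey felt mat. Three or four carabiners are present; an absent one reads None.
- carabiner1_center (a point): Purple anodized carabiner lying flat, a closed ring 76 mm long (its x), 44 mm wide (its y) and 12 mm thick (its z), bar 12 mm thick, about 60 g. Its two long sides are parallel over the middle 46 mm. Point: the centre of the ring, half-way up the thickness. It starts on the grey felt mat. Three or four carabiners are present; an absent one reads None.
- carabiner2_center (a point): Purple anodized carabiner lying flat, a closed ring 76 mm long (its x), 44 mm wide (its y) and 12 mm thick (its z), bar 12 mm thick, about 60 g. Its two long sides are parallel over the middle 46 mm. Point: the centre of the ring, half-way up the thickness. It starts on the grey felt mat. Three or four carabiners are present; an absent one reads None.
- carabiner3_center (a point): Purple anodized carabiner lying flat, a closed ring 76 mm long (its x), 44 mm wide (its y) and 12 mm thick (its z), bar 12 mm thick, about 60 g. Its two long sides are parallel over the middle 46 mm. Point: the centre of the ring, half-way up the thickness. It starts on the grey felt mat. Three or four carabiners are present; an absent one reads None.
- large_center (a point): Steel cylinder weight standing on end, 36 mm in diameter and 30 mm high, 120 g (the only large one, as heavy as two small ones; in some starts absent, reading None). Point: its centre, half-way up; z along its axis. It starts on the cork mat with the other weights; which stands where varies.
- small1_center (a point): Steel cylinder weight standing on end, 25 mm in diameter and 26 mm high, 60 g (one of three or four equal small ones; an absent one reads None). Point: its centre, half-way up; z along its axis. It starts on the cork mat with the other weights; which stands where varies.
- small2_center (a point): Steel cylinder weight standing on end, 25 mm in diameter and 26 mm high, 60 g (one of three or four equal small ones; an absent one reads None). Point: its centre, half-way up; z along its axis. It starts on the cork mat with the other weights; which stands where varies.
- small3_center (a point): Steel cylinder weight standing on end, 25 mm in diameter and 26 mm high, 60 g (one of three or four equal small ones; an absent one reads None). Point: its centre, half-way up; z along its axis. It starts on the cork mat with the other weights; which stands where varies.
- small4_center (a point): Steel cylinder weight standing on end, 25 mm in diameter and 26 mm high, 60 g (one of three or four equal small ones; an absent one reads None). Point: its centre, half-way up; z along its axis. It starts on the cork mat with the other weights; which stands where varies.
- headlamp: Bystander: black headlamp with its strap, about 125 x 100 mm, 36 mm high; origin under its lamp housing.
- opener: Bystander: flat stainless steel bottle opener, 135 mm long, 5 mm thick; origin under the middle of its handle.
- tape: Bystander: black roll of tape lying flat, 90 mm in diameter, 25 mm high; origin at the centre of its underside.
- carton: Bystander: small cardboard box 55 x 90 x 35 mm; origin at the centre of its underside.

How it is judged:
By the outcome, as a careful person would: the job done as asked, in the order asked, and still so for the second after the job is handed in, with the robot touching nothing.
Of carabiner0, carabiner1, carabiner2, carabiner3 only 3 to 4 are there at a start; the rules pass over those that are not, and their reading is None.
Of large, small4 only 1 to 2 are there at a start; the rules pass over those that are not, and their reading is None.
At some moment in a run one of carabiner0, carabiner1, carabiner2, carabiner3, large, small1, small2, small3, small4 may be knocked a few centimetres aside while the robot is not near it.
It also fails if it takes over 210 s, if anything falls off the work surface, if the arm or the gripper's body presses on something with over 40 N, if the wrist force passes 120 N, or if a joint passes its speed limit or range.

ROBOT

A 7-joint arm with a two-finger parallel gripper is mounted at the origin on the work surface. World frame = base frame: x ahead of the robot, y to its left, z up, the work surface at z = 0. Lengths are in m, angles in degrees, forces in N, time in s.
With the tool pointing down it reaches from about 0.425 to 0.975 m from the base axis. Payload 16.7 kg.
Tool frame: the origin (TCP) lies at the very end of the fingers, on their centre line; the grasp point (between the pads) lies 19 mm behind it (hold_point_z is the distance from the TCP to the grasp point, in m); z points along the fingers, y is the direction in which the jaws open and shut (so a half turn about z gives the same grasp; the last joint's range is limited). The gripper opens to 85 mm and grips with 20 to 120 N. Pads are 22 mm wide; open, the fingers measure 114 mm over their backs; the gripper's body (76 mm by 85 mm) begins 54 mm behind the grasp point. The pads swing forward as they close: fully open they stand 13 mm farther back than shut.
Start: joints at [59.616, 24.414, 4.234, 92.017, -1.954, 63.644, -3.845], TCP at [0.251, -0.627, 0.231] pointing down, gripper open.
Joint ranges: [-163.25, 163.25], [-28.42, 122.38], [-70.27, 78.77], [12.13, 141.07], [-58.53, 238.53], [9.26, 117.41], [-156.51, 156.51]. Speed limits (degrees/s): [108.29, 108.29, 136.94, 136.94, 172.46, 172.46, 172.46].

INTERFACE

Orientations are given as [roll, pitch, yaw] about the fixed x, y, z axes, in that order (R = Rz(yaw) Ry(pitch) Rx(roll)).
In Python, from bench import get_obs, camera, calibration, job_done, hold_point_z gives the robot as it stands. The module is installed in compiled form; this text tells all that it offers.
- The arm moves only by the shell command python3 -m inch 'ROWS' [FORCE]. ROWS is a JSON object of lists of equal length, an entry for each row: "fingers": the closure, from 0 (fully open) to 1 (shut); "slide": the shift along the tool's x, y, z in mm, a list of three; "yaw": the turn about the tool's z in degrees. A call has 1 to 12 rows; each row is the pose to reach, as a shift and turn from the pose commanded when the call began, along the tool's axes at that moment; what a row does not reach only later rows make up. A row lasts 1/12 s, in which the tool goes at most 41.7 mm and 7.16 degrees, less where a joint would pass 70% of its speed; a pose out of reach is approached as far as the arm can. A call with a gripper value outside its range is refused whole. The fingers move at their own pace and stop on an object; FORCE is the grip in N (left out, the last holds). Time passes only in rows, so rows that repeat a pose let the fingers close. It gives the time, the measured TCP pose, the force and the opening at its end, in the units of the state.
- get_obs(): the state, without advancing time (a new reading comes with each control period).
- camera(name): name is "side" or "top" or "wrist"; returns the picture (480x640x3 uint8, red, green, blue); there is no depth.
- calibration(name): a dict with "fx", "fy", "cx", "cy" (pixels), "k1" (the pictures are not rectified: a ray, as slopes to the right and down, at radius r is drawn at 1 + k1 r^2 times it, then the intrinsics apply), "extrinsics" (4x4, takes a point from camera to world coordinates); the wrist camera has in their place "hand_eye" (4x4, takes a point from camera to tool coordinates, whose origin is the TCP and whose axes are the flange's). Camera axes: x right, y up, looking along -z (the intrinsics and any distortion apply to the point x, -y, -z); pixel columns grow to the right and rows downward; lengths in m; the calibration is good to about 2 mm. A picture is of the moment at which its call begins: read the wrist's pose just before it. calibration takes no time and is no camera call.
- job_done(): hands the job in, once; it reports no verdict.
The state is a dict: "clock": time; "joint_pos": joint angles; "joint_velocities": joint speeds; "joint_efforts": joint torques, N m; "eef_pos": TCP position; "eef_rot": TCP orientation; "force": force on the tool from outside, world axes, zero at the start; "moment": the same for the moment, N m; "finger_gap": finger opening in m.
Only numpy, scipy, OpenCV 4.12 (cv2) and the standard library are available. Lean on these libraries where they do the work, as an engineer would, in place of code of your own. Each camera call takes 0.05 s, during which the arm holds its last target. There are 200 camera calls.

## Working session

There is one attempt and no reset: what is moved stays moved. The work goes in short steps, Python scripts to look and compute and a shell command to move; the robot and the scene stay as the last step left them, time stands still between calls to the robot, and variables do not carry over. Pictures are saved under pics/ and viewed, about 12 in all and at most 16, crops included, and the job is handed in when it is done.

```bash
mkdir -p pics; cat > h.py <<'E'
import numpy as np, cv2
from bench import get_obs, camera, calibration, hold_point_z
from scipy.spatial.transform import Rotation as R
def tcp():
    o=get_obs(); T=np.eye(4); T[:3,:3]=R.from_euler('xyz',o['eef_rot'],degrees=True).as_matrix(); T[:3,3]=o['eef_pos']; return T
def snap(n,f):
    T=tcp(); im=camera(n); cv2.imwrite(f'pics/{f}.png',im[:,:,::-1]); np.save(f'pics/{f}.npy',T); return im
def E(n,f=None):
    c=calibration(n)
    return c,(c['extrinsics'] if n!='wrist' else np.load(f'pics/{f}.npy')@np.array(c['hand_eye']))
def pix2w(n,u,v,z,f=None):
    c,M=E(n,f); M=np.array(M)
    K=np.array([[c['fx'],0,c['cx']],[0,c['fy'],c['cy']],[0,0,1]])
    p=cv2.undistortPoints(np.array([[[u,v]]],float),K,np.array([c['k1'],0,0,0]))[0,0]
    d=M[:3,:3]@np.array([p[0],-p[1],-1]); o=M[:3,3]
    return o+d*(z-o[2])/d[2]
def w2pix(n,P,f=None):
    c,M=E(n,f); q=np.linalg.inv(np.array(M))@np.r_[P,1]; x,y=q[0]/-q[2],-q[1]/-q[2]; s=1+c['k1']*(x*x+y*y)
    return c['fx']*x*s+c['cx'],c['fy']*y*s+c['cy']
def go(P,yaw=None):
    "slide (mm) in tool axes now to world point P for TCP"
    T=tcp(); return np.round(T[:3,:3].T@(np.array(P)-T[:3,3])*1000,1)
E
python3 - <<'E'
from h import *
o=get_obs(); print(o['eef_pos'],o['eef_rot'],o['finger_gap'],hold_point_z() if callable(hold_point_z) else hold_point_z)
for n in('top','side','wrist'): snap(n,n+'0')
for n in('top','side'):
    M=np.array(E(n)[1]);print(n,M[:3,3].round(3),M[:3,2].round(2))
E
```

```text
[ 0.25069469 -0.62625591  0.23059597] [-1.79922840e+02  5.45841387e-03  2.18178116e+01] 0.08524036750758818 0.0187
top [0.31  0.013 1.057] [-0.15  0.03  0.99]
side [-0.051  0.586  0.952] [-0.46  0.49  0.74]
```

View pics/top0.png

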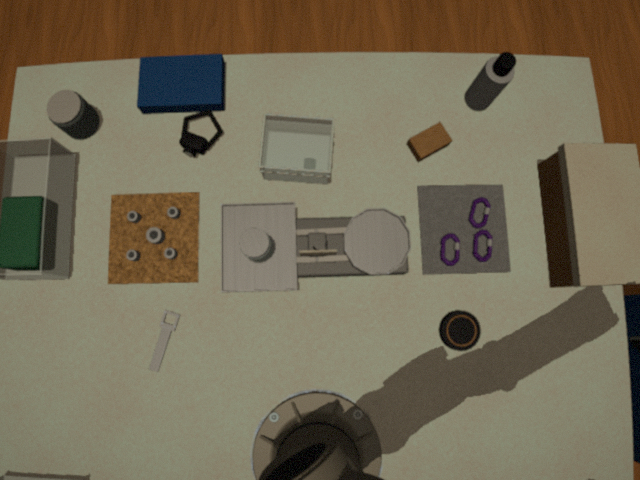

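View pics/side0.png

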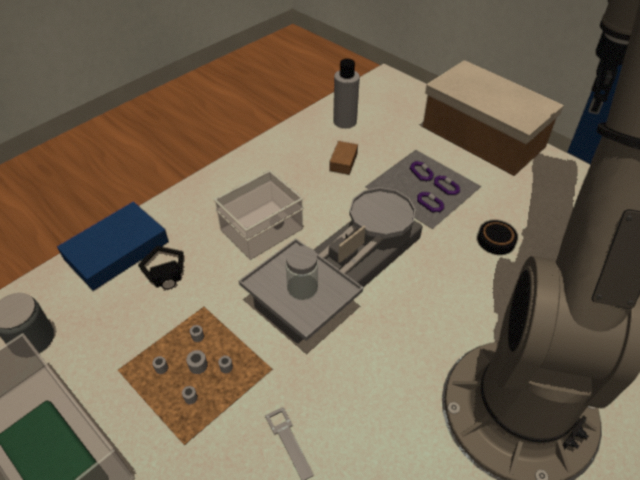

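Top view: three carabiners on the mat at (480,212), (450,250) and (483,246). The jar lid is at (257,245) and the tier around (297,148). The large weight is at (154,235), with four small ones around it. I'll enlarge it.

```bash
python3 - <<'E'
import cv2,numpy as np
im=cv2.imread('pics/top0.png')
a=cv2.resize(im[105:305,205:420],None,fx=2.5,fy=2.5,interpolation=cv2.INTER_CUBIC) #537x500
b=cv2.resize(im[180:280,415:515],None,fx=2.6,fy=2.6,interpolation=cv2.INTER_CUBIC) #260
c=cv2.resize(im[190:290,105:205],None,fx=2.6,fy=2.6,interpolation=cv2.INTER_CUBIC)
o=np.zeros((525,800,3),np.uint8);o[:500,:a.shape[1]]=a;o[:260,540:800]=b;o[262:522,540:800]=c
cv2.imwrite('pics/crop1.png',o)
E
```

```text
(no output)
```

View pics/crop1.png

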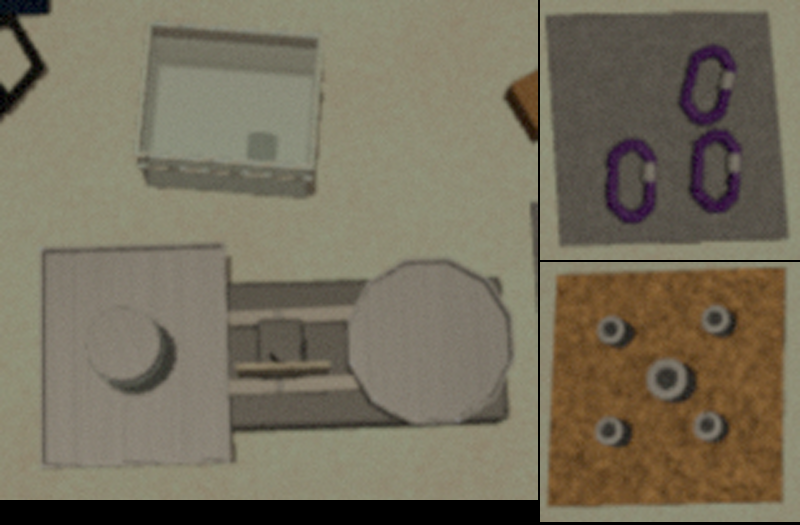

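```bash
python3 - <<'E'
from h import *
f=lambda n,u,v,z:print(n,pix2w('top',u,v,z).round(4))
A=lambda u,v:(205+u/2.5,105+v/2.5); B=lambda u,v:(415+(u-540)/2.6,180+v/2.6); C=lambda u,v:(105+(u-540)/2.6,190+(v-262)/2.6)
f('jarlid',*A(124,342),.155)
for p in[(152,28),(320,38),(312,168),(140,158)]: f('rim',*A(*p),.098)
for p in[(43,250),(225,246),(232,462),(43,464)]: f('pan',*A(*p),.07)
f('wpan',*A(430,342),.1)
f('pivotplate',*A(283,369),.13)
for p in[(708,85),(698,120),(717,48),(716,171),(716,210),(716,132),(631,181),(632,220),(632,142)]: f('carab',*B(*p),.008)
for p in[(669,379),(613,331),(716,320),(611,432),(709,426)]: f('wt',*C(*p),.03)
# side lid
f2=pix2w('side',302,259,.155);print('side lid',f2.round(4))
for t in((421,171),(447,185),(430,203)):print('side car',pix2w('side',*t,.008).round(4))
E
```

```text
jarlid [0.4513 0.1106 0.155 ]
rim [0.7357 0.0911 0.098 ]
rim [ 0.7233 -0.0547  0.098 ]
rim [ 0.6056 -0.0436  0.098 ]
rim [0.6179 0.1021 0.098 ]
pan [0.5466 0.1891 0.07  ]
pan [0.5461 0.0321 0.07  ]
pan [0.3605 0.0303 0.07  ]
pan [0.3628 0.1889 0.07  ]
wpan [ 0.4534 -0.1364  0.1   ]
pivotplate [ 0.4302 -0.013   0.13  ]
carab [ 0.5297 -0.3966  0.008 ]
carab [ 0.4979 -0.3845  0.008 ]
carab [ 0.5637 -0.4082  0.008 ]
carab [ 0.4515 -0.3973  0.008 ]
carab [ 0.4167 -0.3944  0.008 ]
carab [ 0.4866 -0.4003  0.008 ]
carab [ 0.4447 -0.3189  0.008 ]
carab [ 0.4101 -0.3173  0.008 ]
carab [ 0.4795 -0.3223  0.008 ]
wt [0.4919 0.3481 0.03  ]
wt [0.5355 0.399  0.03  ]
wt [0.5426 0.3081 0.03  ]
wt [0.4473 0.3978 0.03  ]
wt [0.4504 0.3124 0.03  ]
side lid [0.4456 0.1151 0.155 ]
side car [ 0.5307 -0.3943  0.008 ]
side car [ 0.4514 -0.3975  0.008 ]
side car [ 0.4428 -0.3143  0.008 ]
```

View pics/wrist0.png

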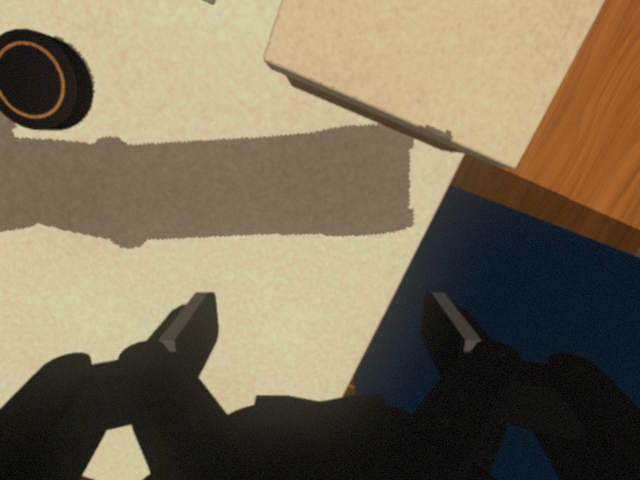

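Wrist view: the box lies ahead and the tape roll is at (40,80). The top and side views agree to about 5 mm, and the measured sizes match those given. Moving towards the jar.

```bash
python3 -m inch '{"fingers":[0,0,0,0,0,0,0,0,0,0,0,0],"slide":[[35,-20,0],[70,-40,0],[104,-60,0],[139,-80,0],[174,-100,0],[209,-119,0],[244,-139,0],[278,-159,0],[313,-179,0],[348,-198,0],[383,-218,0],[417,-238,0]],"yaw":[2,4,6,8,10,12,14,16,18,20,21.8,21.8]}'; python3 - <<'E'
from h import *
print(go((.45,.111,.231)), pix2w('top',205+262/2.5,105+146/2.5,.07), tcp().round(3))
E
```

```text
clock: 1.15
eef_pos: [0.5505, -0.2489, 0.2313]
eef_rot: [-180.0, 0.0, -0.1]
force: [0.5, -1.0, 0.4]
finger_gap: 0.0853
[-1.012e+02 -3.597e+02  3.000e-01] [ 0.63524824 -0.0021298   0.07      ] [[ 1.    -0.002 -0.     0.55 ]
 [-0.002 -1.     0.    -0.249]
 [-0.    -0.    -1.     0.231]
 [ 0.     0.     0.     1.   ]]
```

```bash
python3 -m inch '{"fingers":[0,0,0,0,0,0,0,0,0,0,0,0],"slide":[[-10,-36,0],[-20,-72,0],[-30,-108,0],[-40,-144,0],[-50,-180,0],[-60,-216,0],[-70,-252,0],[-80,-288,0],[-90,-324,0],[-101,-360,0],[-101,-360,0],[-101,-360,0]],"yaw":[0,0,0,0,0,0,0,0,0,0,0,0]}'; python3 - <<'E'
from h import *
snap('wrist','w1'); print(w2pix('wrist',(.45,.111,.155),'w1'),w2pix('wrist',(.67,.024,.069),'w1'))
E
```

```text
clock: 2.15
eef_pos: [0.4478, 0.111, 0.2314]
eef_rot: [-180.0, -0.0, 0.2]
force: [-0.5, 0.3, -0.7]
finger_gap: 0.0852
(np.float64(317.2581109892571), np.float64(242.79667791877137)) (np.float64(436.1949577974045), np.float64(-74.76933630430801))
```

View pics/w1.png

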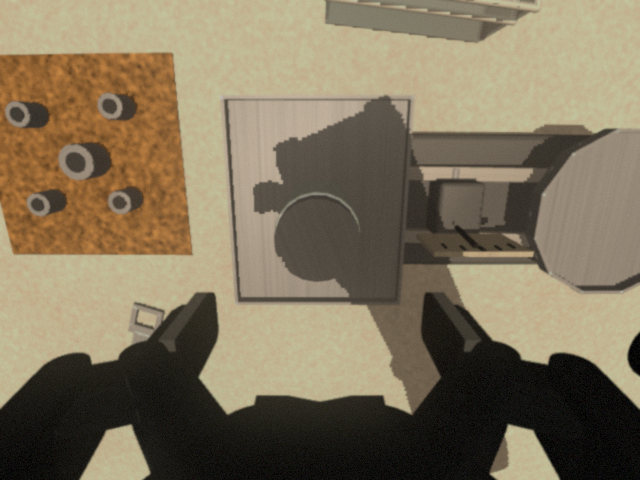

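The jar lid is at (317,237), about 4 mm in +x from my estimate, and the y agrees. Descend and grip.

```bash
python3 -m inch '{"fingers":[0,0,0,0,0,0.5,0.5,0.5,0.5,0.5,0.5,0.5],"slide":[[5,0,35],[5,0,70],[5,0,105],[5,0,125],[5,0,125],[5,0,125],[5,0,125],[5,0,125],[5,0,125],[5,0,125],[5,0,125],[5,0,125]],"yaw":[0,0,0,0,0,0,0,0,0,0,0,0]}' 40
```

```text
clock: 3.2
eef_pos: [0.4546, 0.1092, 0.108]
eef_rot: [-180.0, -0.2, -0.0]
force: [-0.4, -2.7, 10.5]
finger_gap: 0.0609
```

```bash
python3 -m inch '{"fingers":[0.5,0.5,0.5,0.5,0.5,0.5,0.5,0.5],"slide":[[0,0,-15],[0,0,-35],[0,0,-60],[0,0,-85],[0,0,-105],[0,0,-105],[0,0,-105],[0,0,-105]],"yaw":[0,0,0,0,0,0,0,0]}'; python3 - <<'E'
from h import *
snap('wrist','w2'); snap('side','s2')
a=cv2.imread('pics/w2.png')[:480,:];b=cv2.imread('pics/s2.png')[120:360,180:500]
cv2.imwrite('pics/m2.png',np.vstack([cv2.resize(a,(400,300)),cv2.resize(b,(400,300))]))
print(go((.675,.036,.213)))
E
```

```text
clock: 3.87
eef_pos: [0.4532, 0.1091, 0.2113]
eef_rot: [180.0, -0.0, 0.0]
force: [-0.3, 0.1, -1.7]
finger_gap: 0.0609
[222.   73.1  -2.6]
```

View pics/m2.png

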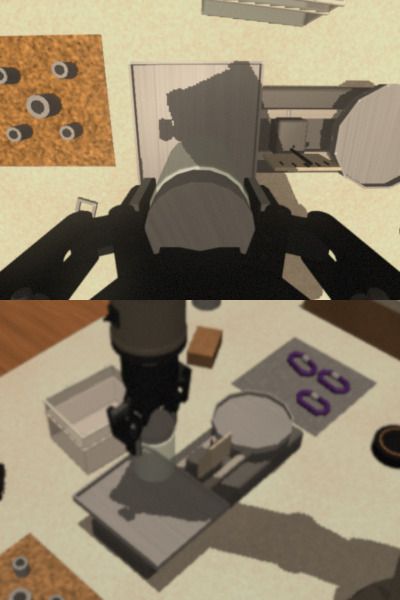

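Wrist view: the jar is held and upright, clear of the pan. Carrying it to the tier, offset from the small grey patch on the tier floor.

```bash
python3 -m inch '{"fingers":[0.5,0.5,0.5,0.5,0.5,0.5,0.5,0.5,0.5,0.5,0.5,0.5],"slide":[[12,4,0],[35,11,0],[60,19,0],[85,27,0],[110,35,0],[135,43,0],[160,51,0],[185,59,0],[210,67,0],[222,70,0],[228,72,0],[228,72,0]],"yaw":[0,0,0,0,0,0,0,0,0,0,0,0]}'; python3 - <<'E'
from h import *
for z in (.005,.035,.07): print(z,w2pix('side',pix2w('top',309.8,163.4,z)))
print(go((.681,.037,.118)))
snap('side','s3');snap('top','t3')
a=cv2.imread('pics/s3.png')[140:300,180:340];b=cv2.imread('pics/t3.png')[90:200,240:350]
cv2.imwrite('pics/m3.png',np.hstack([cv2.resize(a,(400,400)),cv2.resize(b,(400,400))]))
E
```

```text
clock: 4.97
eef_pos: [0.682, 0.0366, 0.2098]
eef_rot: [180.0, 0.1, -0.0]
force: [-0.0, 0.3, -1.6]
finger_gap: 0.0608
0.005 (np.float64(275.5107794995827), np.float64(225.2320428274611))
0.035 (np.float64(277.6291101447742), np.float64(218.3629920984754))
0.07 (np.float64(280.2168372140305), np.float64(209.97788432254015))
[-0.9 -0.4 91.8]
```

View pics/m3.png

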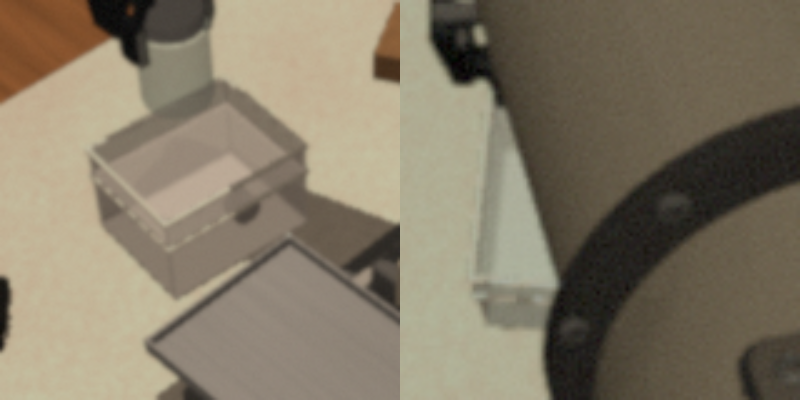

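The patch is at z≈0, so it lies in the lower tier; the middle tier is empty. Lower the jar.

```bash
python3 -m inch '{"fingers":[0.5,0.5,0.5,0.5,0.5,0.5,0.5,0.5,0.5,0.5],"slide":[[0,0,20],[0,0,45],[0,0,65],[0,0,78],[0,0,84],[0,0,87],[0,0,89],[0,0,91],[0,0,92],[0,0,92]],"yaw":[0,0,0,0,0,0,0,0,0,0]}'
```

```text
clock: 5.9
eef_pos: [0.6817, 0.0373, 0.1199]
eef_rot: [-180.0, -0.0, 0.0]
force: [0.6, 1.2, -1.2]
finger_gap: 0.061
```

```bash
for i in 1 2; do python3 -m inch '{"fingers":[0.5,0.5,0.5],"slide":[[0,0,1],[0,0,1.5],[0,0,1.5]],"yaw":[0,0,0]}' | grep -E 'eef_pos|force'; done
```

```text
eef_pos: [0.6815, 0.0373, 0.1179]
force: [-0.5, -0.3, -1.8]
eef_pos: [0.6817, 0.0373, 0.1172]
force: [-3.9, -0.4, 8.9]
```

Contact. Release and raise.

```bash
python3 -m inch '{"fingers":[0.35,0.2,0,0,0,0,0,0,0,0,0,0],"slide":[[0,0,0],[0,0,0],[0,0,0],[0,0,0],[0,0,0],[0,0,-10],[0,0,-30],[0,0,-60],[0,0,-90],[0,0,-110],[0,0,-110],[0,0,-110]],"yaw":[0,0,0,0,0,0,0,0,0,0,0,0]}'; python3 - <<'E'
from h import *
snap('wrist','w4'); snap('side','s4')
a=cv2.imread('pics/w4.png');b=cv2.imread('pics/s4.png')[100:340,180:500]
cv2.imwrite('pics/m4.png',np.vstack([cv2.resize(a,(400,300)),cv2.resize(b,(400,300))]))
T=tcp()[:3,3]
print(go((.58,-.2,.231)))
E
```

```text
clock: 7.4
eef_pos: [0.6821, 0.0374, 0.2284]
eef_rot: [-180.0, -0.2, 0.0]
force: [0.1, -0.1, -0.4]
finger_gap: 0.0854
[-101.2  237.2   -4.9]
```

View pics/m4.png

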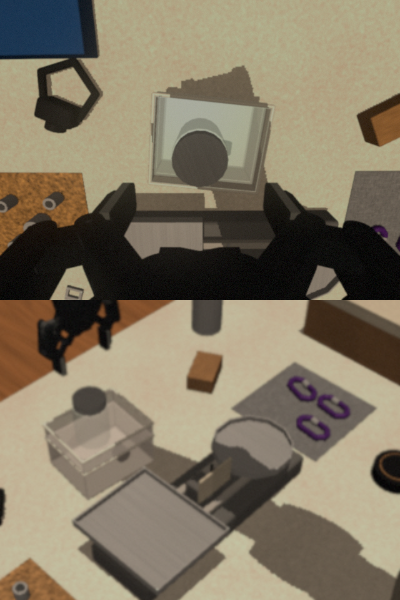

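The jar stands upright inside the tier and the beam is level. Next the carabiners, hovering over the nearest one first (c2).

```bash
python3 -m inch '{"fingers":[0.3,0.3,0.3,0.3,0.3,0.3,0.3,0.3,0.3,0.3,0.3,0.3],"slide":[[-15,23,0],[-38,57,0],[-62,92,0],[-86,128,0],[-110,164,0],[-134,200,0],[-158,235,0],[-182,270,8],[-205,305,16],[-225,335,24],[-237,353,30],[-237,353,30]],"yaw":[0,0,0,0,0,0,0,0,0,0,0,0]}'; python3 - <<'E'
from h import *
snap('wrist','w5'); print(tcp()[:3,3])
E
```

```text
clock: 8.5
eef_pos: [0.4395, -0.3203, 0.1941]
eef_rot: [-180.0, 0.2, -0.4]
force: [-0.9, 0.6, -0.3]
finger_gap: 0.0604
[ 0.44169934 -0.31789392  0.19473623]
```

View pics/w5.png

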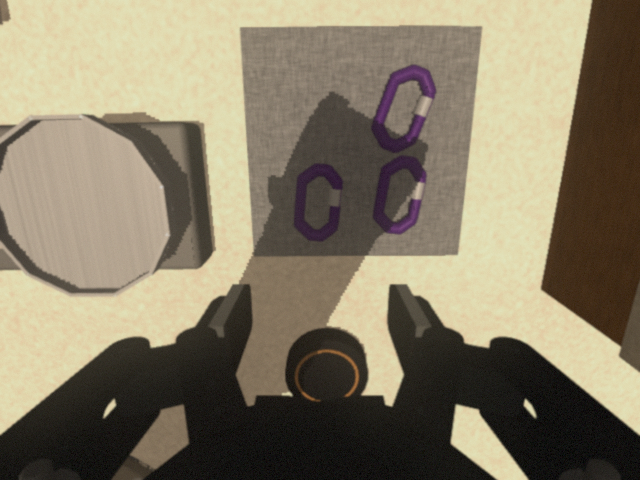

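The three carabiners are on the mat at (318,202), (400,194) and (404,108), unmoved.

```bash
python3 - <<'E'
from h import *
for p in((318,202),(319,168),(317,237),(400,194),(404,159),(395,230),(404,108),(414,70),(394,147)): print(p,pix2w('wrist',*p,.008,'w5').round(4))
print('tape',pix2w('top',460,330,.02).round(3), go((.4460,-.3175,.006)))
E
```

```text
(318, 202) [ 0.4476 -0.3204  0.008 ]
(319, 168) [ 0.4799 -0.3216  0.008 ]
(317, 237) [ 0.4124 -0.3192  0.008 ]
(400, 194) [ 0.4549 -0.399   0.008 ]
(404, 159) [ 0.4877 -0.4008  0.008 ]
(395, 230) [ 0.4192 -0.3961  0.008 ]
(404, 108) [ 0.5326 -0.3981  0.008 ]
(414, 70) [ 0.564  -0.4051  0.008 ]
(394, 147) [ 0.4986 -0.3909  0.008 ]
tape [ 0.262 -0.326  0.02 ] [  4.9  -0.2 188.7]
```

```bash
python3 -m inch '{"fingers":[0.3,0.3,0.3,0.3,0.3,0.3,0.3,0.3,0.3],"slide":[[2,0,25],[5,1,60],[5,1,100],[5,1,140],[5,1,165],[5,1,178],[5,1,184],[5,1,184],[5,1,184]],"yaw":[0,0,0,0,0,0,0,0,0]}';python3 -m inch '{"fingers":[0.3,0.3,0.6,0.6,0.6,0.6,0.6,0.6],"slide":[[0,0,2],[0,0,4],[0,0,4],[0,0,4],[0,0,4],[0,0,4],[0,0,4],[0,0,4]],"yaw":[0,0,0,0,0,0,0,0]}' 40
```

```text
clock: 9.3
eef_pos: [0.45, -0.3163, 0.0126]
eef_rot: [-180.0, -0.0, 0.1]
force: [-0.1, 0.1, 0.0]
finger_gap: 0.0597
clock: 9.97
eef_pos: [0.4509, -0.3161, 0.0108]
eef_rot: [180.0, -0.1, 0.1]
force: [-6.7, 13.7, 42.5]
finger_gap: 0.0349
```

```bash
python3 -m inch '{"fingers":[0.3,0.3,0.3,0.3,0.3,0.3],"slide":[[0,0,0],[0,0,-3],[0,0,-20],[0,0,-50],[0,0,-60],[0,0,-60]],"yaw":[0,0,0,0,0,0]}'; python3 - <<'E'
from h import *
snap('wrist','w6'); snap('side','s6');print(get_obs()['force'],get_obs()['eef_pos'])
a=cv2.imread('pics/w6.png');b=cv2.imread('pics/s6.png')[110:270,320:560]
cv2.imwrite('pics/m6.png',np.vstack([cv2.resize(a,(440,330)),cv2.resize(b,(440,264))]))
E
```

```text
clock: 10.47
eef_pos: [0.451, -0.3177, 0.0713]
eef_rot: [179.9, -0.2, -0.0]
force: [0.5, -0.7, 0.2]
finger_gap: 0.0596
[-0.30365402  0.13060122 -1.132084  ] [ 0.44973266 -0.31691071  0.06873271]
```

View pics/m6.png

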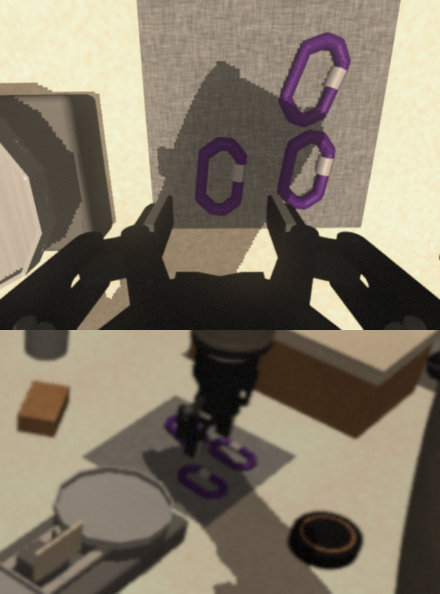

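```bash
python3 - <<'E'
from h import *
for p in((320,255),(320,203),(320,307),(446,247),(461,197),(430,299),(458,115)): print(p,pix2w('wrist',*p,.008,'w6').round(4))
o=np.array([.45,-.317,.0108])
print('fingertip proj',w2pix('wrist',tcp()[:3,3],'w6'), tcp()[:3,3])
E
```

```text
(320, 255) [ 0.4495 -0.3198  0.008 ]
(320, 203) [ 0.4827 -0.3197  0.008 ]
(320, 307) [ 0.4132 -0.3198  0.008 ]
(446, 247) [ 0.4547 -0.399   0.008 ]
(461, 197) [ 0.4865 -0.4049  0.008 ]
(430, 299) [ 0.4188 -0.3921  0.008 ]
(458, 115) [ 0.5335 -0.3981  0.008 ]
fingertip proj (np.float64(314.3864488652311), np.float64(297.7318796331767)) [ 0.44973266 -0.31691071  0.06873271]
```

Diagnosis: the fingers straddled the ring, but partly open pads stand about 6 mm back, so they closed on top of it. Nothing moved. I'll go lower.

```bash
python3 -m inch '{"fingers":[0.3,0.3,0.3,0.3,0.3,0.3],"slide":[[-1,3,20],[-1,3,45],[-1,3,58],[-1,3,64],[-1,3,67],[-1,3,67]],"yaw":[0,0,0,0,0,0]}';python3 -m inch '{"fingers":[0.4,0.45,0.6,0.6,0.6,0.6,0.6,0.6],"slide":[[0,0,0],[0,0,0],[0,0,0],[0,0,0],[0,0,0],[0,0,0],[0,0,0],[0,0,0]],"yaw":[0,0,0,0,0,0,0,0]}' 30
```

```text
clock: 11.07
eef_pos: [0.4482, -0.3195, 0.0007]
eef_rot: [-180.0, 0.1, 0.0]
force: [0.2, 1.1, -0.6]
finger_gap: 0.0597
clock: 11.73
eef_pos: [0.449, -0.32, 0.0024]
eef_rot: [180.0, -0.1, 0.0]
force: [-1.3, 0.8, 7.1]
finger_gap: 0.0438
```

Gripped (43.8 mm). Lift, then carry.

```bash
python3 -m inch '{"fingers":[0.6,0.6,0.6,0.6,0.6,0.6,0.6],"slide":[[0,0,-10],[0,0,-40],[0,0,-80],[0,0,-120],[0,0,-155],[0,0,-175],[0,0,-175]],"yaw":[0,0,0,0,0,0,0]}' | grep -E 'pos|gap'; python3 -m inch '{"fingers":[0.6,0.6,0.6,0.6,0.6,0.6,0.6,0.6,0.6,0.6,0.6,0.6],"slide":[[2,-20,0],[7,-60,0],[12,-100,0],[17,-140,0],[22,-180,0],[27,-220,0],[32,-260,0],[36,-300,0],[40,-340,0],[44,-380,0],[48,-420,0],[50,-445,0]],"yaw":[0,0,0,0,0,0,0,0,0,0,0,0]}'; python3 - <<'E'
from h import *
print(go((.5,.143,.0775)))
E
```

```text
eef_pos: [0.4505, -0.321, 0.1824]
finger_gap: 0.0438
clock: 13.32
eef_pos: [0.4981, 0.1294, 0.177]
eef_rot: [-179.9, -0.1, 0.2]
force: [0.6, 0.7, -0.6]
finger_gap: 0.0437
[  1.9 -13.5  99.5]
```

```bash
python3 -m inch '{"fingers":[0.6,0.6,0.6,0.6,0.6,0.6,0.6,0.6],"slide":[[2,-13,5],[2,-13,30],[2,-13,60],[2,-13,80],[2,-13,90],[2,-13,95],[2,-13,97],[2,-13,97]],"yaw":[0,0,0,0,0,0,0,0]}' | grep -E 'pos|force'; python3 -m inch '{"fingers":[0.45,0.38,0.38,0.38,0.38,0.38,0.38,0.38,0.38,0.38],"slide":[[0,0,0],[0,0,0],[0,0,0],[0,0,0],[0,0,-15],[0,0,-40],[0,0,-75],[0,0,-105],[0,0,-115],[0,0,-115]],"yaw":[0,0,0,0,0,0,0,0,0,0]}'; python3 - <<'E'
from h import *
snap('wrist','w7');print(go((.4525,-.3985,.19)))
E
```

```text
eef_pos: [0.5008, 0.1383, 0.08]
force: [-0.6, -0.9, -0.3]
clock: 14.82
eef_pos: [0.5019, 0.1387, 0.1975]
eef_rot: [-179.9, -0.3, -0.0]
force: [0.4, 0.0, -0.5]
finger_gap: 0.0528
[-48.6 536.9   5.2]
```

View pics/w7.png

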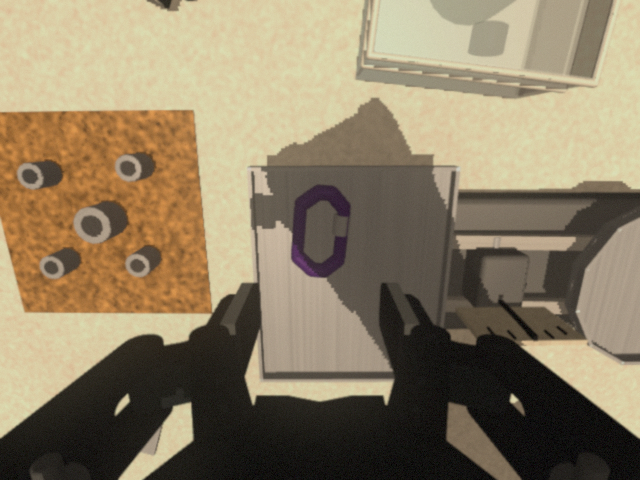

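The carabiner lies flat in the pan at (320,230). Next, locate the purple blobs by code before each grasp.

```bash
cat >> h.py <<'E'
def purple(n,f,z=.008):
    im=cv2.imread(f'pics/{f}.png'); h=cv2.cvtColor(im,cv2.COLOR_BGR2HSV)
    m=cv2.inRange(h,(125,60,25),(165,255,255)); m=cv2.morphologyEx(m,cv2.MORPH_CLOSE,np.ones((5,5)))
    for c in cv2.findContours(m,cv2.RETR_EXTERNAL,cv2.CHAIN_APPROX_NONE)[0]:
        if cv2.contourArea(c)<60: continue
        w=np.array([pix2w(n,*p[0],z,f)[:2] for p in c]); r=cv2.minAreaRect((w*1000).astype(np.float32)); b=cv2.boxPoints(r)
        e=max((b[1]-b[0],b[2]-b[1]),key=np.linalg.norm)
        print(n,'c',np.round(r[0],1),'size',np.round(r[1],1),'long-axis deg',round((np.degrees(np.arctan2(e[1],e[0]))+90)%180-90,1))
E
python3 - <<'E'
from h import *
snap('top','t7');purple('top','t7');print();purple('wrist','w7',.073);print();purple('wrist','w5')
E
```

```text
top c [ 491.8 -394.4] size [ 50.9 151.4] long-axis deg -1.6

wrist c [498.4 137. ] size [43.1 75.5] long-axis deg -4.7

wrist c [ 446.5 -319.8] size [43.2 75.1] long-axis deg -4.6
wrist c [ 492.3 -395.5] size [ 54.8 152.2] long-axis deg -2.1
```

```bash
python3 -m inch '{"fingers":[0.3,0.3,0.3,0.3,0.3,0.3,0.3,0.3,0.3,0.3,0.3,0.3],"slide":[[-2,25,0],[-6,65,0],[-10,106,0],[-14,147,0],[-18,188,0],[-22,229,0],[-26,270,0],[-29,311,0],[-32,352,0],[-35,393,0],[-38,434,0],[-41,470,0]],"yaw":[0,0,0,0,0,0,0,0,0,0,0,0]}' | grep pos; python3 -m inch '{"fingers":[0.3,0.3,0.3,0.3],"slide":[[-3,40,20],[-7,60,45],[-7,67,55],[-7,67,55]],"yaw":[4,7,7,7]}'; python3 - <<'E'
from h import *
snap('wrist','w8'); im=cv2.imread('pics/w8.png')
h=cv2.cvtColor(im,cv2.COLOR_BGR2HSV); m=cv2.inRange(h,(125,60,25),(165,255,255))
ys,xs=np.nonzero(m); w=np.array([pix2w('wrist',u,v,.008,'w8')[:2]*1000 for u,v in zip(xs,ys)])
for lo,hi in((400,491),(492,590)):
    s=w[(w[:,0]>lo)&(w[:,0]<hi)].astype(np.float32); r=cv2.minAreaRect(s); print(r)
hst=np.histogram(w[:,0],bins=range(470,516,3));print(hst[0],hst[1][:-1])
print(tcp()[:3,3])
E
```

```text
eef_pos: [0.4581, -0.3342, 0.1928]
clock: 16.25
eef_pos: [0.45, -0.3993, 0.1351]
eef_rot: [-179.9, 0.3, -7.1]
force: [-0.4, 1.0, -0.5]
finger_gap: 0.06Traceback (most recent call last):
  File "<stdin>", line 4, in <module>
  File "h.py", line 12, in pix2w
    c,M=E(n,f); M=np.array(M)
        ~^^^^^
  File "h.py", line 9, in E
    c=calibration(n)
ValueError: time passes only in moves, steps and waits
```

```bash
sed -i '1i import functools' h.py; sed -i 's/^def E(n,f=None):/calibration=functools.lru_cache(calibration)\n@functools.lru_cache\ndef E(n,f=None):/' h.py
python3 - <<'E'
from h import *
im=cv2.imread('pics/w8.png')
h=cv2.cvtColor(im,cv2.COLOR_BGR2HSV); m=cv2.inRange(h,(125,60,25),(165,255,255))
ys,xs=np.nonzero(m); w=np.array([pix2w('wrist',u,v,.008,'w8')[:2]*1000 for u,v in zip(xs,ys)])
hst=np.histogram(w[:,0],bins=range(470,516,3));print(hst[0],hst[1][:-1])
k=hst[1][6+np.argmin(hst[0][6:11])]+1
for s in(w[w[:,0]<k],w[w[:,0]>k]): print(cv2.minAreaRect(s.astype(np.float32)))
print(tcp()[:3,3],k)
E
```

```text
[103 124 149 183 158 128  77   1  49 121 167 182 164 132 125] [470 473 476 479 482 485 488 491 494 497 500 503 506 509 512]
((335.5855407714844, -373.12518310546875), (637.0534057617188, 314.6398620605469), 83.3437728881836)
((531.6085205078125, -397.41973876953125), (43.603538513183594, 75.04640197753906), 70.99372100830078)
[ 0.45139427 -0.39803743  0.13696067] 492
```

```bash
python3 - <<'E'
from h import *
im=cv2.imread('pics/w8.png')
h=cv2.cvtColor(im,cv2.COLOR_BGR2HSV); m=cv2.inRange(h,(125,60,25),(165,255,255))
ys,xs=np.nonzero(m); w=np.array([pix2w('wrist',u,v,.008,'w8')[:2]*1000 for u,v in zip(xs,ys)])
s=w[(w[:,0]<492)&(w[:,0]>405)&(w[:,1]<-350)&(w[:,1]>-450)]; print(cv2.minAreaRect(s.astype(np.float32)))
print(tcp(),go((.4525,-.398,.0005)))
E
```

```text
((453.1953125, -397.7109375), (43.35979461669922, 75.3095474243164), 82.70393371582031)
[[ 0.99257115 -0.12161199 -0.00361185  0.45139427]
 [-0.12160298 -0.99257537  0.00261733 -0.39803743]
 [-0.00390334 -0.00215867 -0.99999005  0.13696067]
 [ 0.          0.          0.          1.        ]] [1.600e+00 1.000e-01 1.365e+02]
```

```bash
python3 -m inch '{"fingers":[0.3,0.3,0.3,0.3,0.3,0.3,0.3],"slide":[[1,0,25],[2,0,60],[2,0,95],[2,0,120],[2,0,132],[2,0,138],[2,0,138]],"yaw":[0,0,0,0,0,0,0]}' |grep -E "pos|force";python3 -m inch '{"fingers":[0.4,0.45,0.6,0.6,0.6,0.6,0.6,0.6],"slide":[[0,0,0],[0,0,0],[0,0,0],[0,0,0],[0,0,0],[0,0,0],[0,0,0],[0,0,0]],"yaw":[0,0,0,0,0,0,0,0]}' 30|grep -E "pos|gap|force"; python3 -m inch '{"fingers":[0.6,0.6,0.6,0.6,0.6,0.6,0.6],"slide":[[0,0,-10],[0,0,-40],[0,0,-80],[0,0,-120],[0,0,-155],[0,0,-175],[0,0,-175]],"yaw":[0,0,0,0,0,-3,-7]}'
```

```text
eef_pos: [0.4551, -0.3981, 0.0013]
force: [-0.0, 0.5, -0.8]
eef_pos: [0.4555, -0.3995, 0.0032]
force: [-1.2, 1.9, 9.6]
finger_gap: 0.0432
clock: 18.13
eef_pos: [0.4564, -0.4005, 0.1832]
eef_rot: [179.7, -0.4, 0.1]
force: [-1.0, -1.0, -0.7]
finger_gap: 0.0428
```

```bash
python3 - <<'E'
from h import *
print(pix2w('wrist',256,230,.0775,'w7'),pix2w('wrist',453,230,.0775,'w7'),go((.5,.0745,.18)))
E
python3 -m inch '{"fingers":[0.6,0.6,0.6,0.6,0.6,0.6,0.6,0.6,0.6,0.6,0.6,0.6],"slide":[[2,-20,0],[6,-60,0],[10,-101,0],[14,-142,0],[18,-183,0],[22,-224,0],[26,-265,0],[30,-306,0],[34,-347,0],[38,-388,0],[42,-428,0],[44,-458,0]],"yaw":[0,0,0,0,0,0,0,0,0,0,0,0]}'; python3 - <<'E'
from h import *
print(go((.5,.0745,.0715)))
E
```

```text
[0.5015148 0.1872926 0.0775   ] [0.5016457 0.0319394 0.0775   ] [  44.4 -475.     1. ]
clock: 19.13
eef_pos: [0.4986, 0.0624, 0.178]
eef_rot: [-180.0, -0.1, 0.1]
force: [0.7, -0.6, -0.4]
finger_gap: 0.0431
[  1.2 -12.  106.5]
```

```bash
python3 -m inch '{"fingers":[0.6,0.6,0.6,0.6,0.6,0.6,0.6,0.6],"slide":[[1,-12,5],[1,-12,30],[1,-12,60],[1,-12,82],[1,-12,94],[1,-12,101],[1,-12,104],[1,-12,104]],"yaw":[0,0,0,0,0,0,0,0]}' | grep -E 'pos|force'; python3 -m inch '{"fingers":[0.52,0.44,0.44,0.44,0.44,0.44,0.44,0.44,0.44,0.44],"slide":[[0,0,0],[0,0,0],[0,0,0],[0,0,0],[0,0,-15],[0,0,-40],[0,0,-75],[0,0,-105],[0,0,-122],[0,0,-122]],"yaw":[0,0,0,0,0,0,0,0,0,0]}'; python3 - <<'E'
from h import *
snap('wrist','w9');purple('wrist','w9',.066);snap('top','t9');purple('top','t9');print(go((.5316,-.3974,.193)))
E
```

```text
eef_pos: [0.4997, 0.071, 0.0729]
force: [-0.6, -0.5, -2.1]
clock: 20.63
eef_pos: [0.5013, 0.0714, 0.1985]
eef_rot: [-179.9, -0.3, 0.0]
force: [1.1, -0.5, -0.1]
finger_gap: 0.0479
wrist c [497.2  69.5] size [75.2 42.9] long-axis deg 0.9
wrist c [498.5 137.7] size [43.7 75. ] long-axis deg -5.2
top c [ 550.  -425.9] size [43.1 74.3] long-axis deg -19.6
[ 31.8 468.4   2. ]
```

Both lie in the pan. The third was knocked aside to (0.550,-0.426), so I'm retargeting.

```bash
python3 -m inch '{"fingers":[0.3,0.3,0.3,0.3,0.3,0.3,0.3,0.3,0.3,0.3,0.3,0.3],"slide":[[2,25,0],[6,65,0],[10,106,0],[14,147,0],[18,188,0],[22,229,0],[26,270,0],[30,311,0],[34,352,0],[38,393,0],[42,434,0],[46,470,0]],"yaw":[0,0,0,0,0,0,0,0,0,0,0,0]}' | grep pos; python3 -m inch '{"fingers":[0.3,0.3,0.3,0.3,0.3,0.3],"slide":[[3,20,20],[3,27,45],[3,27,55],[3,27,55],[3,27,55],[3,27,55]],"yaw":[5,10,15,19.6,19.6,19.6]}'; python3 - <<'E'
from h import *
snap('wrist','w10'); purple('wrist','w10'); print(tcp()[:3,3])
E
```

```text
eef_pos: [0.5445, -0.4016, 0.1927]
clock: 22.23
eef_pos: [0.5484, -0.4255, 0.1382]
eef_rot: [-180.0, 0.1, -19.4]
force: [0.2, -0.1, 0.4]
finger_gap: 0.0593
wrist c [ 550.5 -427.4] size [43.1 75.3] long-axis deg -19.4
[ 0.54855668 -0.42568448  0.13885727]
```

```bash
python3 -m inch '{"fingers":[0.3,0.3,0.3,0.3,0.3,0.3,0.3],"slide":[[1,1,25],[2,1,60],[2,1,95],[2,1,120],[2,1,132],[2,1,138],[2,1,138]],"yaw":[0,0,0,0,0,0,0]}' |grep -E "pos|force";python3 -m inch '{"fingers":[0.4,0.45,0.6,0.6,0.6,0.6,0.6,0.6],"slide":[[0,0,0],[0,0,0],[0,0,0],[0,0,0],[0,0,0],[0,0,0],[0,0,0],[0,0,0]],"yaw":[0,0,0,0,0,0,0,0]}' 30|grep -E "pos|gap|force"; python3 -m inch '{"fingers":[0.6,0.6,0.6,0.6,0.6,0.6,0.6,0.6],"slide":[[0,0,-10],[0,0,-40],[0,0,-80],[0,0,-120],[0,0,-155],[0,0,-175],[0,0,-175],[0,0,-175]],"yaw":[0,0,-5,-10,-15,-19.5,-19.5,-19.5]}'; python3 -c "
from h import *
print(go((.414,.11,.1755)))"
```

```text
eef_pos: [0.5501, -0.4274, 0.001]
force: [-0.1, -0.4, 0.8]
eef_pos: [0.5511, -0.4282, 0.0034]
force: [-1.6, 0.5, 6.9]
finger_gap: 0.0429
clock: 24.2
eef_pos: [0.5506, -0.4282, 0.1792]
eef_rot: [179.9, -0.2, -0.1]
force: [0.1, -0.3, -1.3]
finger_gap: 0.0429
[-137.9 -537.8    2.1]
```

```bash
python3 -m inch '{"fingers":[0.6,0.6,0.6,0.6,0.6,0.6,0.6,0.6,0.6,0.6,0.6,0.6],"slide":[[-2,-20,0],[-7,-60,0],[-11,-100,0],[-15,-140,0],[-20,-180,0],[-25,-220,0],[-30,-260,0],[-34,-300,0],[-38,-340,0],[-42,-380,0],[-46,-415,0],[-50,-440,0]],"yaw":[0,0,0,0,0,0,0,0,0,0,0,0]}'|grep pos; python3 -m inch '{"fingers":[0.6,0.6,0.6,0.6,0.6,0.6],"slide":[[-15,-20,0],[-42,-50,0],[-70,-80,0],[-87,-98,0],[-87,-98,0],[-87,-98,0]],"yaw":[0,0,0,0,0,0]}'; python3 - <<'E'
from h import *
print(go((.414,.11,.064)))
E
```

```text
eef_pos: [0.4995, 0.0158, 0.1759]
clock: 25.7
eef_pos: [0.4128, 0.1112, 0.1761]
eef_rot: [180.0, 0.0, -0.0]
force: [-0.5, -0.9, 0.7]
finger_gap: 0.0429
[  1.3   1.2 112.1]
```

```bash
python3 -m inch '{"fingers":[0.6,0.6,0.6,0.6,0.6,0.6,0.6,0.6],"slide":[[1,0,15],[1,0,45],[1,0,75],[1,0,95],[1,0,105],[1,0,109],[1,0,112],[1,0,112]],"yaw":[0,0,0,0,0,0,0,0]}' | grep -E 'pos|force'; python3 -m inch '{"fingers":[0.45,0.38,0.38,0.38,0.38,0.38,0.38,0.38,0.38,0.38],"slide":[[0,0,0],[0,0,0],[0,0,0],[0,0,0],[0,0,-15],[0,0,-40],[0,0,-75],[0,0,-105],[0,0,-135],[0,0,-145]],"yaw":[0,0,0,0,0,0,0,0,0,0]}'; python3 - <<'E'
from h import *
snap('wrist','w11');purple('wrist','w11',.066);print(tcp()[:3,3])
E
```

```text
eef_pos: [0.4154, 0.1105, 0.0646]
force: [-0.1, 0.1, -0.6]
clock: 27.2
eef_pos: [0.4163, 0.1112, 0.2135]
eef_rot: [-179.9, -0.3, -0.1]
force: [0.8, 0.2, 0.6]
finger_gap: 0.0532
wrist c [414. 109.] size [43.  73.9] long-axis deg -0.1
wrist c [497.6  69.4] size [75.  43.1] long-axis deg 1.0
wrist c [499.2 137.4] size [42.9 74.4] long-axis deg -4.0
[0.41657259 0.11121794 0.21354447]
```

View pics/w11.png

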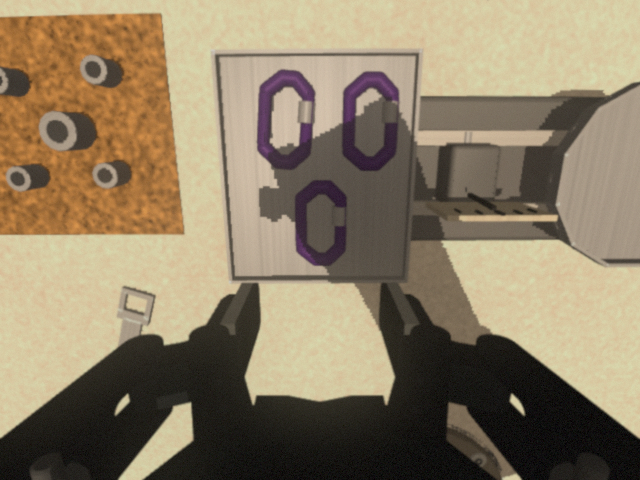

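All three carabiners lie flat in the rectangular pan, with the beam on its +y stop. The weights' tops are at large (58,130) and small (94,70), (107,175), (20,178).

```bash
python3 - <<'E'
from h import *
for p,z in(((58,131),.032),((94,70),.028),((107,175),.028),((20,179),.028),((4,81),.028)): print(p,pix2w('wrist',*p,z,'w11').round(4))
print(tcp().round(3),go((.49,.348,.21)))
E
```

```text
(58, 131) [0.4931 0.3483 0.032 ]
(94, 70) [0.5446 0.3085 0.028 ]
(107, 175) [0.4526 0.3116 0.028 ]
(20, 179) [0.4494 0.3978 0.028 ]
(4, 81) [0.537  0.3926 0.028 ]
[[ 1.    -0.002  0.006  0.417]
 [-0.002 -1.     0.001  0.111]
 [ 0.006 -0.001 -1.     0.214]
 [ 0.     0.     0.     1.   ]] [  73.  -236.9    4.3]
```

```bash
python3 -m inch '{"fingers":[0.25,0.25,0.25,0.25,0.25,0.25,0.25,0.25,0.25,0.25],"slide":[[6,-20,0],[18,-56,0],[30,-93,0],[42,-130,0],[54,-167,0],[66,-204,0],[74,-228,0],[76,-237,20],[76,-237,50],[76,-237,60]],"yaw":[0,0,0,0,0,0,0,0,0,0]}'; python3 - <<'E'
from h import *
snap('wrist','w12'); print(tcp()[:3,3].round(4))
im=cv2.imread('pics/w12.png'); g=cv2.medianBlur(cv2.cvtColor(im,cv2.COLOR_BGR2GRAY),5)
h=cv2.cvtColor(im,cv2.COLOR_BGR2HSV)
q=w2pix('wrist',(.4925,.348,.032),'w12');print('pred',q)
c=cv2.HoughCircles(g,cv2.HOUGH_GRADIENT,1,40,param1=80,param2=22,minRadius=12,maxRadius=50)
for x,y,r in c[0]: print(x,y,r,pix2w('wrist',x,y,.031,'w12').round(4))
E
```

```text
clock: 28.08
eef_pos: [0.4896, 0.3471, 0.1452]
eef_rot: [179.9, 0.2, -0.0]
force: [-1.3, -0.6, -0.0]
finger_gap: 0.0643
[0.4894 0.3461 0.1448]
pred (np.float64(315.96953582426556), np.float64(226.88190000015618))
312.5 225.5 22.9 [0.4933 0.3507 0.031 ]
241.5 163.5 15.1 [0.5401 0.4022 0.031 ]
250.5 275.5 13.2 [0.4519 0.4006 0.031 ]
330.5 299.5 27.9 [0.4307 0.3363 0.031 ]
368.5 155.5 16.9 [0.5458 0.3098 0.031 ]
```

```bash
python3 -m inch '{"fingers":[0.25,0.25,0.25,0.25,0.25,0.25,0.25,0.6,0.6,0.6,0.6,0.6],"slide":[[2,-2,25],[2,-2,60],[2,-2,100],[2,-2,125],[2,-2,137],[2,-2,140],[2,-2,140],[2,-2,140],[2,-2,140],[2,-2,140],[2,-2,140],[2,-2,140]],"yaw":[0,0,0,0,0,0,0,0,0,0,0,0]}' 40; python3 -m inch '{"fingers":[0.6,0.6,0.6,0.6,0.6,0.6,0.6,0.6],"slide":[[0,0,0],[0,0,-10],[0,0,-40],[0,0,-80],[0,0,-120],[0,0,-155],[0,0,-167],[0,0,-167]],"yaw":[0,0,0,0,0,0,0,0]}'; python3 -c "
from h import *
print(go((.4534,-.136,.1755)))"
```

```text
clock: 29.13
eef_pos: [0.4943, 0.3502, 0.0114]
eef_rot: [-179.9, -0.1, -0.1]
force: [-1.3, -1.3, 10.7]
finger_gap: 0.0348
clock: 29.8
eef_pos: [0.4947, 0.3507, 0.1814]
eef_rot: [-179.8, -0.3, -0.1]
force: [0.2, -0.6, -1.5]
finger_gap: 0.0347
[-40.5 486.8   3.8]
```

Large weight gripped. Carry it to the round pan.

```bash
python3 -m inch '{"fingers":[0.6,0.6,0.6,0.6,0.6,0.6,0.6,0.6,0.6,0.6,0.6,0.6],"slide":[[-1,20,0],[-2,60,0],[-4,101,0],[-6,142,0],[-8,183,0],[-10,224,0],[-12,265,0],[-14,306,0],[-15,347,0],[-16,388,0],[-18,429,0],[-19,465,0]],"yaw":[0,0,0,0,0,0,0,0,0,0,0,0]}' |grep pos; python3 -m inch '{"fingers":[0.6,0.6,0.6,0.6,0.6,0.6,0.6,0.6,0.6],"slide":[[0,15,0],[0,24,5],[0,24,25],[0,24,50],[0,24,65],[0,24,71],[0,24,74],[0,24,75],[0,24,75]],"yaw":[0,0,0,0,0,0,0,0,0]}'
```

```text
eef_pos: [0.4723, -0.1181, 0.1761]
clock: 31.55
eef_pos: [0.4739, -0.1391, 0.1018]
eef_rot: [-180.0, -0.0, -0.1]
force: [-0.2, -0.6, -1.2]
finger_gap: 0.0346
```

```bash
python3 -m inch '{"fingers":[0.6,0.6,0.5,0.4,0.35,0.35,0.35,0.35,0.35,0.35,0.35,0.35],"slide":[[0,0,1],[0,0,2],[0,0,2],[0,0,2],[0,0,2],[0,0,2],[0,0,-10],[0,0,-40],[0,0,-75],[0,0,-100],[0,0,-105],[0,0,-105]],"yaw":[0,0,0,0,0,0,0,0,0,0,0,0]}'; python3 -m inch '{"fingers":[0.35,0.35,0.35,0.35,0.35,0.35,0.35],"slide":[[0,-25,0],[0,-65,0],[0,-105,0],[0,-146,0],[0,-187,0],[0,-220,0],[0,-235,0]],"yaw":[0,0,0,0,0,0,0]}'; python3 - <<'E'
from h import *
snap('wrist','w13')
E
```

```text
clock: 32.55
eef_pos: [0.4745, -0.1397, 0.2081]
eef_rot: [179.9, -0.2, -0.1]
force: [0.0, 0.0, -1.8]
finger_gap: 0.0556
clock: 33.13
eef_pos: [0.4728, 0.1, 0.2051]
eef_rot: [-179.9, 0.1, 0.2]
force: [0.0, -0.3, 0.3]
finger_gap: 0.0554
```

View pics/w13.png

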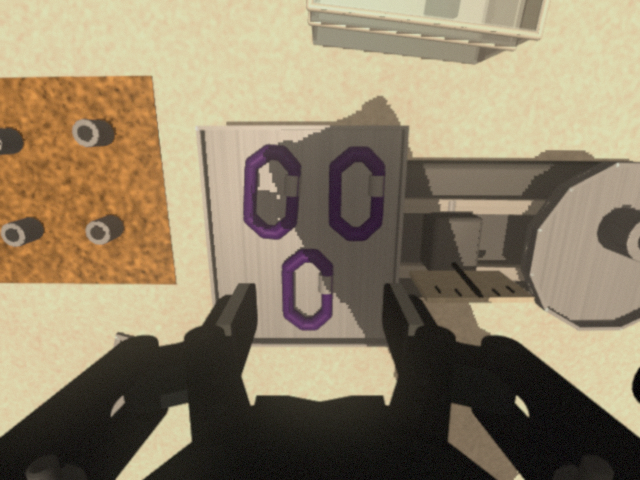

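The large weight is in the round pan and the pointer is still off centre. Next the small weight whose top is at (98,230).

```bash
python3 - <<'E'
from h import *
for p in((98,230),(86,132)): print(pix2w('wrist',*p,.028,'w13').round(4))
print(tcp()[:3,3],go((.452,.312,.2)))
E
```

```text
[0.4552 0.3129 0.028 ]
[0.5464 0.3082 0.028 ]
[0.47286915 0.10109119 0.20513726] [ -20.  -211.     5.5]
```

```bash
python3 -m inch '{"fingers":[0.35,0.35,0.35,0.35,0.35,0.35,0.35,0.35,0.35,0.35,0.35,0.35],"slide":[[-3,-25,0],[-7,-65,0],[-11,-105,0],[-15,-146,0],[-19,-187,0],[-20,-211,10],[-20,-211,40],[-20,-211,80],[-20,-211,120],[-20,-211,130],[-20,-211,130],[-20,-211,130]],"yaw":[0,0,0,0,0,0,0,0,0,0,0,0]}'; python3 - <<'E'
from h import *
snap('wrist','w14'); T=tcp();print(T[:3,3].round(4))
im=cv2.imread('pics/w14.png'); g=cv2.medianBlur(cv2.cvtColor(im,cv2.COLOR_BGR2GRAY),5)
print('pred',w2pix('wrist',(.453,.3125,.027),'w14'))
c=cv2.HoughCircles(g,cv2.HOUGH_GRADIENT,1,40,param1=80,param2=22,minRadius=12,maxRadius=60)
for x,y,r in c[0]: print(x,y,r,pix2w('wrist',x,y,.027,'w14').round(4))
E
```

```text
clock: 34.18
eef_pos: [0.4542, 0.3067, 0.0767]
eef_rot: [180.0, 0.1, -0.1]
force: [0.2, 0.2, 0.6]
finger_gap: 0.0555
[0.4549 0.3071 0.0778]
pred (np.float64(306.99558226662464), np.float64(261.600436130115))
302.5 261.5 19.3 [0.4531 0.3152 0.027 ]
184.5 279.5 48.3 [0.4415 0.3867 0.027 ]
137.5 106.5 24.3 [0.54  0.401 0.027]
151.5 202.5 58.3 [0.4887 0.4003 0.027 ]
312.5 92.5 25.4 [0.5464 0.3086 0.027 ]
130.5 294.5 41.6 [0.4315 0.4213 0.027 ]
128.5 249.5 24.9 [0.4606 0.4179 0.027 ]
```

```bash
python3 -m inch '{"fingers":[0.35,0.35,0.35,0.35,0.35,0.7,0.7,0.7,0.7,0.7,0.7,0.7],"slide":[[-1,-6,10],[-1,-6,35],[-1,-6,55],[-1,-6,65],[-1,-6,65],[-1,-6,65],[-1,-6,65],[-1,-6,65],[-1,-6,65],[-1,-6,65],[-1,-6,65],[-1,-6,65]],"yaw":[0,0,0,0,0,0,0,0,0,0,0,0]}' 40; python3 -m inch '{"fingers":[0.8,0.8,0.8,0.8,0.8,0.8,0.8,0.8],"slide":[[0,0,0],[0,0,-10],[0,0,-40],[0,0,-80],[0,0,-120],[0,0,-155],[0,0,-167],[0,0,-167]],"yaw":[0,0,0,0,0,0,0,0]}'; python3 -c "
from h import *
print(go((.43,-.139,.1755)))"
```

```text
clock: 35.23
eef_pos: [0.4534, 0.3126, 0.0116]
eef_rot: [-180.0, -0.0, -0.1]
force: [0.9, 1.2, 0.5]
finger_gap: 0.0256
clock: 35.9
eef_pos: [0.4545, 0.3136, 0.1823]
eef_rot: [-179.8, -0.3, -0.1]
force: [-0.6, 0.4, 0.4]
finger_gap: 0.0235
[-23.8 452.6   5.4]
```

```bash
python3 -m inch '{"fingers":[0.8,0.8,0.8,0.8,0.8,0.8,0.8,0.8,0.8,0.8,0.8,0.8],"slide":[[2,20,0],[4,60,0],[6,101,0],[6,142,0],[5,183,0],[2,224,0],[0,265,0],[-4,306,0],[-10,347,0],[-16,388,0],[-20,425,0],[-24,445,0]],"yaw":[0,0,0,0,0,0,0,0,0,0,0,0]}' |grep pos; python3 -m inch '{"fingers":[0.8,0.8,0.8,0.8,0.8,0.8,0.8,0.8,0.8],"slide":[[0,8,5],[0,8,25],[0,8,50],[0,8,70],[0,8,78],[0,8,81],[0,8,83],[0,8,83],[0,8,83]],"yaw":[0,0,0,0,0,0,0,0,0]}'; python3 -c "
from h import *
print(tcp()[:3,3])"
```

```text
eef_pos: [0.4268, -0.1364, 0.1775]
clock: 37.65
eef_pos: [0.4291, -0.1404, 0.0961]
eef_rot: [180.0, -0.1, -0.1]
force: [0.2, -0.2, -0.3]
finger_gap: 0.0229
[ 0.42907519 -0.14036541  0.09607808]
```

```bash
python3 -m inch '{"fingers":[0.8,0.8,0.8,0.7,0.5,0.45,0.45,0.45,0.45,0.45,0.45,0.45],"slide":[[0,0,1],[0,0,3],[0,0,4],[0,0,4],[0,0,4],[0,0,4],[0,0,4],[0,0,-20],[0,0,-55],[0,0,-90],[0,0,-105],[0,0,-105]],"yaw":[0,0,0,0,0,0,0,0,0,0,0,0]}'; python3 -m inch '{"fingers":[0.3,0.3,0.3,0.3,0.3,0.3,0.3,0.3,0.3,0.3,0.3,0.3],"slide":[[15,20,0],[35,50,0],[55,80,0],[70,115,0],[80,150,0],[85,190,0],[85,210,0],[85,210,0],[85,210,0],[85,210,0],[85,210,0],[85,210,0]],"yaw":[0,0,0,0,0,0,0,0,0,0,0,0]}'; python3 - <<'E'
from h import *
snap('top','t15');snap('side','s15');snap('wrist','w15')
a=cv2.imread('pics/side0.png')
a=cv2.imread('pics/s15.png')[120:360,180:500];b=cv2.imread('pics/t15.png')[105:300,110:420]
cv2.imwrite('pics/m15.png',np.vstack([cv2.resize(a,(400,300),interpolation=2),cv2.resize(b,(460,290),interpolation=2)[:, :400]]))
E
```

```text
clock: 38.65
eef_pos: [0.4303, -0.1408, 0.204]
eef_rot: [179.9, -0.3, -0.1]
force: [0.3, -0.7, -0.2]
finger_gap: 0.0469
clock: 39.65
eef_pos: [0.5135, -0.3494, 0.2004]
eef_rot: [-180.0, -0.0, -0.0]
force: [0.6, 0.3, 0.0]
finger_gap: 0.0597
```

View pics/m15.png

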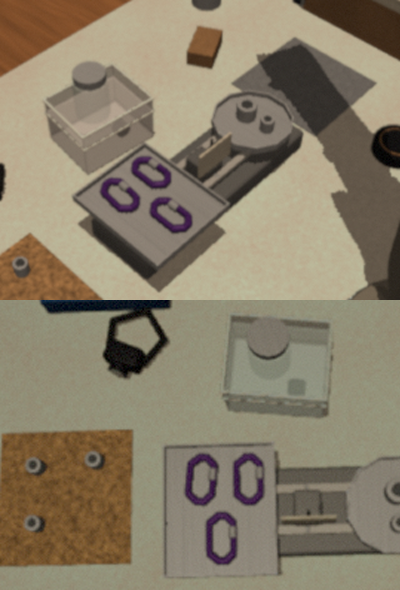

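The small weight is in the round pan and the beam looks level. The jar is upright in the tier. I'll check the pointer close up.

```bash
python3 -m inch '{"fingers":[0.3,0.3,0.3,0.3,0.3,0.3,0.3,0.3,0.3,0.3,0.3,0.3],"slide":[[-5,-25,0],[-9,-65,0],[-13,-105,0],[-17,-146,0],[-21,-187,0],[-25,-228,0],[-30,-269,0],[-35,-310,0],[-40,-335,0],[-43,-349,0],[-43,-349,0],[-43,-349,0]],"yaw":[0,0,0,0,0,0,0,0,0,0,0,0]}'; python3 - <<'E'
from h import *
snap('wrist','w16')
a=cv2.imread('pics/w16.png')
T=tcp();print(T[:3,3])
p=[int(k) for k in w2pix('wrist',(.43,-.013,.12),'w16')];print(p)
c=a[max(p[1]-75,0):p[1]+75,max(p[0]-100,0):p[0]+100]
r=cv2.imread('pics/w13.png')[220:320,390:560]
cv2.imwrite('pics/m16.png',np.vstack([cv2.resize(c,(600,450),interpolation=2)]))
# pan height check: edge positions in side, level (s4) vs now
for f in('s4','s15'):
    g=cv2.cvtColor(cv2.imread(f'pics/{f}.png'),cv2.COLOR_BGR2GRAY).astype(float)
    print(f,g[255:300,262].astype(int))
E
```

```text
clock: 40.8
eef_pos: [0.4707, -0.0009, 0.2006]
eef_rot: [180.0, -0.0, 0.0]
force: [-0.4, -1.0, 0.4]
finger_gap: 0.0602
[ 0.47085517 -0.00177306  0.20053266]
[334, 298]
s4 [183 177 160 131  98  76  74  98 121 133 135 135 135 133 133 132 133 134
 135 134 135 136 135 135 137 137 134 134 134 136 137 136 136 135 136 136
 137 137 136 135 129 107  84  71  63]
s15 [175 172 160 132  98  72  70  90 113 117 101  78  62  55  50  47  46  46
  45  41  41  47  64  91 119 129 130 128 131 131 131 132 132 131 130 132
 132 132 131 128 121 104  82  67  63]
```

View pics/m16.png

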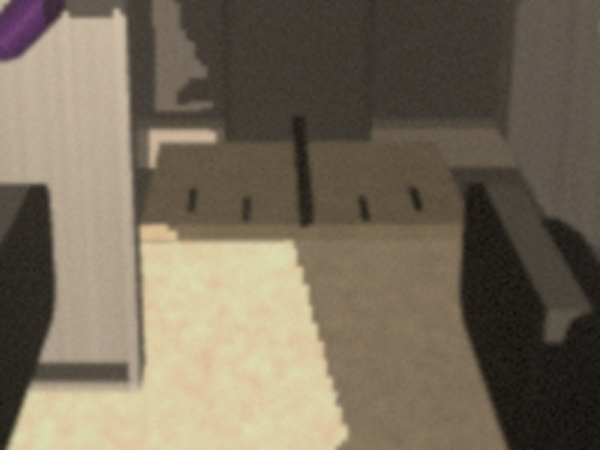

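The pointer stands on the centre of the scale, midway between the ticks, and the pan edge is at the same side-view pixel as the empty level beam. Handing in.

```bash
python3 -m inch '{"fingers":[0.3,0.3,0.3,0.3,0.3,0.3],"slide":[[10,0,-15],[20,0,-30],[30,0,-40],[30,0,-40],[30,0,-40],[30,0,-40]],"yaw":[0,0,0,0,0,0]}'; python3 -c "
from h import *
snap('side','s17')
g=cv2.cvtColor(cv2.imread('pics/s17.png'),cv2.COLOR_BGR2GRAY);print(g[255:263,262])
from bench import job_done
print(job_done())"
```

```text
clock: 41.35
eef_pos: [0.5, -0.0023, 0.2395]
eef_rot: [180.0, 0.1, -0.1]
force: [-0.7, 0.3, 0.0]
finger_gap: 0.0599
[179 177 163 136 100  75  71  93]
the job is handed in; nothing more can be done
None
```

The weighing is done and handed in at 41 s of the 210 s allowed. The three carabiners balance against 180 g: the large weight plus one small one.

- **Order:** I stood the jar upright in the middle tier first. All three carabiners then went flat into the rectangular pan, and the two weights went into the round pan last.
- **Last checks:** The pointer stands at the centre of its scale, and the pan edge is at the same place in the side picture as when the beam was empty and level. The jar was upright, the other three small weights were still on the cork mat, and the arm was clear of everything.
- **What went wrong on the way:**
  - My first grasp at a carabiner was too high. The fingers pressed on top of it with about 42 N at the wrist. It did not move, and the second try gripped it. That limit is 40 N for the arm or gripper body; I took this as fingertip contact, but could not confirm it.
  - One carabiner was knocked aside partway through. I found it again and picked it up.
- **Not checked closely:** I took no separate measurement of the other gear. The headlamp looked undisturbed in the late pictures and nothing touched the rest as far as I saw.

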